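# Fill the dispensing pot with tablets and snap its cap on

### The job

Using the pusher, and never touching the tablets with the fingers, sweep all four tablets along the metal counting deck and over its lip into the pot. Then put the pusher aside and, with the fingers on the large cap, press it into the pot's mouth until it snaps, and keep pressing firmly after the click so that its soft sealing ring stays squeezed: finish while still holding the cap pressed down, not letting go. Leave the other things on the counter (small cap, bottle, jar, carton, tin, cup) where they are.

Things in the scene. Friction and masses are not known exactly. Their poses are not given: they have to be found in the camera images.
- pot_mouth (a point): Centre of the pot's mouth, at the top of its black rubber sealing ring, 95 mm above the counter. The round upright white pot (85 mm outside, 77 mm inside, floor 82 mm below this point) is fixed to one stand with the counting deck. z is up; x is the sweeping direction, from the deck across the mouth.
- deck_lip (a point): Middle of the deck's open lip beside the pot, on the deck's top: 46 mm from the pot's axis, 4 mm above the sealing ring's top; axes as for pot_mouth. The flat aluminium deck reaches 190 mm back from here along -x, is 72 mm wide between side rails that rise 12 mm above it, and is open at both ends.
- seal (a joint): Squeeze of the sealing ring, straight down: 0 free, 0.003 m fully squeezed; springy, about 5 N per mm. 8.5 mm under the ring's free top four sprung balls stand about 4 mm out of the neck's inner wall; the cap's bead pushes them back (a push of 5 to 18 N, which then drops sharply) and they then snap into its groove.
- cap_mid (a point): Large white cap, 64 mm tall, 60 g, standing on its plug: its centre, 32 mm up, z up. Heights from below: plug 0-24 mm (65 mm wide at the bottom, 73 mm bead at 8-10 mm, groove 13-24 mm), flange 85 mm wide at 24-30 mm, round knob 28 mm wide at 30-64 mm. Snapped into the pot its flange lies on the sealing ring and this point is 8 mm above pot_mouth, less the ring's squeeze.
- pusher_mid (a point): Black plastic pusher, 78 mm tall, 90 g: its centre, 39 mm up, z up. A foot 28 mm (x) by 60 mm (y), 20 mm tall, and on it an upright fin 18 mm thick (x) and 46 mm long (y), 20-78 mm up. It stands on its foot on the counter; front and back are alike.
- tablet0_mid (a point): Centre of one of the four white round tablets, 28 mm in diameter, 12 mm thick, 12 g, lying flat on the deck.
- tablet1_mid (a point): Centre of one of the four white round tablets, 28 mm in diameter, 12 mm thick, 12 g, lying flat on the deck.
- tablet2_mid (a point): Centre of one of the four white round tablets, 28 mm in diameter, 12 mm thick, 12 g, lying flat on the deck.
- tablet3_mid (a point): Centre of one of the four white round tablets, 28 mm in diameter, 12 mm thick, 12 g, lying flat on the deck.
- small_cap_mid (a point): A smaller cap of like shape (flange 54 mm in diameter, 56 mm tall), too small for the pot: leave it. Centre, half-way up.
- syrup: Amber bottle, 58 mm in diameter, 125 mm tall, origin under its centre: leave it.
- jar: Round jar, 64 mm in diameter, 80 mm tall, origin under its centre: leave it.
- carton: Cardboard carton lying flat, 55 by 110 by 35 mm tall, origin under its centre: leave it.
- tin: Round metal tin, 56 mm in diameter, 50 mm tall, origin under its centre: leave it.
- cup: Grey open cup, 70 mm in diameter, 70 mm tall, origin under its centre: leave it.

How it is judged:
On the way, in this order (a step that is already met when the one before it is completed fails the run):
1. all four tablets lie in the pot (horizontal distance between each of tablet0_mid, tablet1_mid, tablet2_mid, tablet3_mid and pot_mouth below 0.04 m and z of tablet0_mid in the frame of pot_mouth between -0.095 and -0.012 m and z of tablet1_mid in the frame of pot_mouth between -0.095 and -0.012 m and z of tablet2_mid in the frame of pot_mouth between -0.095 and -0.012 m and z of tablet3_mid in the frame of pot_mouth between -0.095 and -0.012 m), for 0.2 s.
2. the large cap has snapped home into the pot's mouth, upright (z of cap_mid in the frame of pot_mouth below 0.0088 m and horizontal distance between cap_mid and pot_mouth below 0.004 m and angle between cap_mid's own z axis and vertical below 0.08 rad), for 0.2 s.
At the end, for the whole second after the job is handed in: All four tablets are inside the pot, below its mouth; the large cap is snapped home (within 4 mm of the pot's axis, within 0.08 rad of upright, flange down on the sealing ring), and the gripper's fingers still press it so that the sealing ring stays squeezed by more than 1 mm (about 6 N) (all of step 1 and z of cap_mid in the frame of pot_mouth below 0.0082 m and horizontal distance between cap_mid and pot_mouth below 0.004 m and angle between cap_mid's own z axis and vertical below 0.08 rad and value of joint seal above 0.001 m and contact force between the fingers and cap above 2 N); the arm keeps its last pose, push and grip.
It fails at once if the fingers touch a tablet (contact force between the fingers and tablet0 above 0.3 N or contact force between the fingers and tablet1 above 0.3 N or contact force between the fingers and tablet2 above 0.3 N or contact force between the fingers and tablet3 above 0.3 N).
It fails at once if a bystander (small cap, bottle, jar, carton, tin or cup) is moved by more than 30 mm (distance of any of small_cap_mid, syrup, jar, carton, tin, cup from where it was at the start of the episode above 0.03 m).
It also fails if it takes over 58 s, if anything falls off the work surface, if the arm or the gripper's body presses on something with over 40 N, if the wrist force passes 120 N, or if a joint passes its speed limit or range.

### The arm

A 7-joint arm with a two-finger parallel gripper is mounted at the origin on the work surface. World frame = base frame: x ahead of the robot, y to its left, z up, the work surface at z = 0. Lengths are in m, angles in rad, forces in N, time in s.
With the tool pointing down it reaches from about 0.425 to 0.95 m from the base axis. Payload 4.7 kg.
Tool frame: the origin (TCP) lies at the very end of the fingers, on their centre line; the grasp point (between the pads) lies 19 mm behind it; z points along the fingers, y is the line along which they close (so a half turn about z gives the same grasp; the last joint's range is limited). The gripper opens to 87 mm and grips with 3 to 60 N. Pads are 19 mm wide; open, the fingers measure 117 mm over their backs; the gripper's body (75 mm by 190 mm) begins 51 mm behind the grasp point.
Start: joints at [1.129, 0.469, -0.049, 1.532, 0.024, 1.141, -0.082], TCP at [0.271, -0.618, 0.223] pointing down, gripper open.
Joint ranges: [-2.59, 2.59], [-0.33, 1.99], [-1.39, 1.29], [0.1, 2.45], [-1.04, 4.18], [0.21, 1.99], [-2.66, 2.66]. Speed limits (rad/s): [2.57, 2.57, 3.14, 3.14, 3.14, 3.14, 3.14].

### API

Orientations are given as a 3x3 rotation matrix whose columns are the frame's x, y, z axes.
In Python, from rig import status, eyes, manip, spotter gives the robot as it stands. The module is installed in compiled form; this text tells all that it offers.
- The arm moves only by the tool apply_moves, never from a script. Its argument "increments" is a list of rows, each an object with "delta_rot": the turn, a rotation vector about the tool's x, y, z in degrees, a list of three; "xyz": the shift along the tool's x, y, z in mm, a list of three; "hand": the closure in counts, from 0 (fully open) to 255 (shut). In form: [{"delta_rot": [wx, wy, wz], "xyz": [dx, dy, dz], "hand": hand}, ...]. A call has 1 to 12 rows; each row is the pose to reach, as a shift and turn from the pose commanded when the call began, along the tool's axes at that moment; what a row does not reach only later rows make up. A row lasts 1/8 s, in which the tool goes at most 62.5 mm and 10.7 degrees, less where a joint would pass 70% of its speed; a pose out of reach is approached as far as the arm can. A call with a gripper value outside its range is refused whole. The fingers move at their own pace and stop on an object; "newtons" is the grip in N (left out, the last holds). Time passes only in rows, so rows that repeat a pose let the fingers close. It gives the time, the measured TCP pose, the force, the opening and the grip force at its end, in the units of the state.
- status.sense(): the state, without advancing time (a new reading comes with each control period).
- eyes.capture(name): name is "scene" or "top" or "wrist"; returns a dict with "image" (400x640x3 uint8, red, green, blue), "range_z" (400x640 float32, m along the optical axis (not along the pixel's ray), 0 where there is no reading), "fx", "fy", "cx", "cy" (pixels), "world_to_cam" (4x4, takes a point from world to camera coordinates). Camera axes: x right, y down, z forward; pixel columns grow to the right and rows downward; lengths in m; the calibration is good to about 2 mm. A picture is of the moment at which its call begins.
- manip.sign_off(): hands the job in; it is judged then, once.
Trained networks look in the newest picture that a camera, given by its name, has taken for a name from the list of things; names that differ only in an ending like _2 or _b are one class to them, and where a whole thing is asked for, a point or a joint stands for the part that bears it (a point fixed in the world has none). Each returns a list of dicts, best first, with "score" (0 to 1); they miss things now and then, are a little off and sometimes report something else, mostly with a low value. They report only what shows in the picture. A call takes as long as a camera call.
- spotter.boxes_of(target, camera): "xyz" ([x, y, z] in m, in world coordinates, good to about 4 mm: the middle of the surface that is visible of it).
- spotter.mark_of(target, camera): "xyz" ([x, y, z] in m, in world coordinates, good to about 4 mm: a listed point, or the origin of a listed thing).
The state is a dict: "clock": time; "qpos": joint angles; "dq": joint speeds; "tau": joint torques, N m; "position": TCP position; "tool_rot": TCP orientation; "force": force on the tool from outside, world axes, zero at the start; "torque": the same for the moment, N m; "gripper_width": opening from 0.0 (shut) to 1.0 (fully open); "grasp_force": force on a finger pad.
Only numpy, scipy, OpenCV 4.12 (cv2) and the standard library are available. Lean on these libraries where they do the work, as an engineer would, in place of code of your own. Each camera call takes 0.05 s, during which the arm holds its last target. There are 200 camera calls.

## Working session

There is one attempt and no reset: what is moved stays moved. The work goes in short steps, Python scripts to look and compute and a tool call to move; the robot and the scene stay as the last step left them, time stands still between calls to the robot, and variables do not carry over. Pictures are saved under pics/ and viewed, at most 10 in all, crops included, and the job is handed in when it is done.

Besides the shell and the picture viewer there is one more tool, called after "Emit:" as name(argument=value, ...) on one line, values as JSON. apply_moves: Moves the arm, as the interface text tells. Its arguments: {"type":"object","properties":{"increments":{"type":"array"},"newtons":{"type":"number"}},"required":["increments"]}

```bash
mkdir -p pics; cat > h.py <<'E'
import numpy as np, cv2
from rig import status, eyes, manip, spotter
np.set_printoptions(precision=4,suppress=True)
def cap(n,f=None):
    c=eyes.capture(n)
    if f: cv2.imwrite('pics/'+f,cv2.cvtColor(c['image'],cv2.COLOR_RGB2BGR))
    return c
def pts(c):
    z=c['range_z'];v,u=np.mgrid[:z.shape[0],:z.shape[1]]
    P=np.stack([(u-c['cx'])/c['fx']*z,(v-c['cy'])/c['fy']*z,z,np.ones_like(z)],-1)
    W=P@np.linalg.inv(c['world_to_cam']).T
    W=W[...,:3]; W[z==0]=np.nan
    return W
def proj(c,p):
    q=c['world_to_cam']@np.r_[p,1]; return np.array([c['fx']*q[0]/q[2]+c['cx'],c['fy']*q[1]/q[2]+c['cy']])
E
cat > a.py <<'E'
from h import *
s=status.sense(); print(s['clock'],s['position'],s['tool_rot'],s['force'],s['gripper_width'])
for cam in ['top','scene']:
    c=cap(cam,cam+'0.png')
    for n in ['pot_mouth','deck_lip','cap_mid','pusher_mid','tablet0_mid','small_cap_mid','syrup','jar','carton','tin','cup']:
        for r in spotter.mark_of(n,cam)[:5]:
            if r['score']>.3: print(cam,n,round(r['score'],2),np.array(r['xyz']),proj(c,r['xyz']).round(), {k:v for k,v in r.items() if k not in('xyz','score')})
print(status.sense()['clock'])
E
python3 a.py
```

```text
0.0 [ 0.2705 -0.6177  0.2215] [[ 0.916   0.4012 -0.0009]
 [ 0.4012 -0.916   0.0018]
 [-0.0001 -0.002  -1.    ]] [ 0.3652  0.3971 -0.0646] 0.9994685018844944
top pot_mouth 0.63 [ 0.5572 -0.0993  0.0994] [355. 220.] {}
top deck_lip 0.71 [ 0.5685 -0.0536  0.1023] [337. 216.] {}
top cap_mid 0.68 [ 0.5815 -0.2896  0.0312] [421. 210.] {}
top pusher_mid 0.75 [0.5996 0.0262 0.0992] [306. 204.] {}
top pusher_mid 0.5 [0.4463 0.3198 0.0416] [199. 264.] {}
top tablet0_mid 0.64 [ 0.5952 -0.0203  0.1052] [324. 205.] {}
top small_cap_mid 0.78 [ 0.4328 -0.2978  0.0275] [425. 264.] {}
top syrup 0.91 [ 0.7788  0.0459 -0.0021] [300. 145.] {}
top jar 0.81 [0.7115 0.3392 0.001 ] [198. 169.] {}
top carton 0.75 [ 0.7435 -0.1926  0.0018] [382. 155.] {}
top carton 0.66 [0.5833 0.4383 0.001 ] [163. 215.] {}
top tin 0.68 [ 0.5127 -0.463  -0.0032] [479. 234.] {}
top cup 0.72 [ 0.7427 -0.1924  0.0019] [382. 155.] {}
scene pot_mouth 0.83 [ 0.5579 -0.0977  0.088 ] [311. 185.] {}
scene deck_lip 0.63 [ 0.5689 -0.0512  0.0989] [318. 188.] {}
scene deck_lip 0.61 [0.4484 0.3199 0.0365] [427. 236.] {}
scene cap_mid 0.64 [ 0.5867 -0.2974  0.0292] [268. 181.] {}
scene pusher_mid 0.7 [0.4471 0.3199 0.0403] [428. 234.] {}
scene tablet0_mid 0.43 [ 0.5924 -0.0215  0.1012] [319. 193.] {}
scene small_cap_mid 0.57 [ 0.4265 -0.295   0.0265] [300. 168.] {}
scene syrup 0.7 [0.7814 0.0454 0.0017] [291. 250.] {}
scene jar 0.98 [ 0.7137  0.3371 -0.0045] [377. 288.] {}
scene jar 0.58 [ 0.5157 -0.4669  0.002 ] [256. 166.] {}
scene carton 0.88 [0.5842 0.4348 0.0012] [432. 282.] {}
scene tin 0.58 [ 0.5162 -0.4672  0.0022] [255. 166.] {}
scene tin 0.51 [ 0.7452 -0.1907  0.0017] [253. 215.] {}
scene cup 0.69 [ 0.7464 -0.1932  0.0019] [252. 215.] {}
1.2
```

View pics/top0.png

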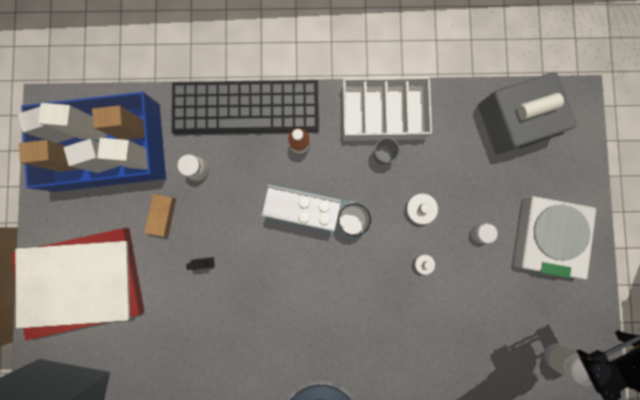

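```bash
cat > b.py <<'E'
from h import *
c=cap('top'); W=pts(c); np.save('Wtop.npy',W)
def blob(ctr,r,z0,z1,name):
    m=(np.hypot(W[...,0]-ctr[0],W[...,1]-ctr[1])<r)&(W[...,2]>z0)&(W[...,2]<z1)
    p=W[m]; xy=p[:,:2].astype(np.float32)
    rect=cv2.minAreaRect(xy*1000); print(name,len(p),'mean',p.mean(0),'z med',np.median(p[:,2]),'rect',rect)
    return p
blob([.447,.32],.06,.06,.1,'pusher fin')
blob([.447,.32],.06,.01,.03,'pusher foot')
blob([.584,-.293],.06,.056,.08,'cap knob')
blob([.584,-.293],.06,.02,.04,'cap flange')
blob([.557,-.098],.047,.08,.097,'pot ring')
blob([.59,.02],.16,.106,.125,'above deck (tabs+rails)')
d=blob([.59,.02],.16,.095,.104,'deck')
print('ring z', )
# crop
s=cap('wrist')
im=cv2.cvtColor(c['image'],cv2.COLOR_RGB2BGR)
cv2.imwrite('pics/top_crop.png',cv2.resize(im[170:280,240:440],None,fx=4,fy=4,interpolation=cv2.INTER_CUBIC))
E
python3 b.py
```

```text
pusher fin 137 mean [0.4477 0.3196 0.0769] z med 0.07797282008422579 rect ((447.253662109375, 320.89794921875), (18.117839813232422, 44.86411666870117), 6.3423261642456055)
pusher foot 96 mean [0.4516 0.3106 0.0203] z med 0.020633626832511798 rect ((447.35302734375, 320.6961975097656), (27.944530487060547, 58.04344177246094), 5.230232238769531)
cap knob 90 mean [ 0.5875 -0.2921  0.0646] z med 0.06516743966912492 rect ((587.0106811523438, -292.98101806640625), (26.496007919311523, 24.63690948486328), 86.76499938964844)
cap flange 624 mean [ 0.5872 -0.2912  0.0309] z med 0.030983035812077175 rect ((587.8382568359375, -292.8608703613281), (82.85340881347656, 83.18675231933594), 25.509674072265625)
pot ring 176 mean [ 0.5594 -0.1017  0.0934] z med 0.094508774424518 rect ((559.0999145507812, -97.53828430175781), (83.37248992919922, 83.17395782470703), 88.64715576171875)
above deck (tabs+rails) 611 mean [0.5873 0.0203 0.1118] z med 0.11185225054855685 rect ((592.179443359375, 40.89521789550781), (188.17237854003906, 80.01292419433594), 76.721923828125)
deck 1766 mean [0.5919 0.0392 0.0998] z med 0.09994156439478097 rect ((583.9555053710938, -1.5758514404296875), (274.9718933105469, 83.51152038574219), 75.53240966796875)
ring z
```

The top view shows the deck at about (265,190)–(340,230), with four tablets near (305–325, 200–218). The pot is at (354,220), the cap at (422,209) and the pusher at (201,264), all consistent with the depth measurements. Next I'll get the tablet layout and plan the approach.

```bash
cat >> h.py <<'E'
from scipy.spatial.transform import Rotation as R
D=np.array([-.2315,-.9728]); LIP=np.array([.5698,-.0527]); POT=np.array([.559,-.0975])
def toolR(yawdeg): # tool y axis at world yaw, z down
    a=np.radians(yawdeg); y=np.array([np.cos(a),np.sin(a),0]); z=np.array([0,0,-1.]); return np.stack([np.cross(y,z),y,z],1)
def rel(p,yaw,base=None):
    """rows relative to the sensed pose (or base=(p,R))"""
    if base is None:
        s=status.sense(); base=(np.array(s['position']),np.array(s['tool_rot']))
    d=base[1].T@(np.array(p)-base[0])*1000
    r=R.from_matrix(base[1].T@toolR(yaw)).as_rotvec(degrees=True)
    return d.round(1), r.round(1)
E
python3 - <<'E'
from h import *
W=np.load('Wtop.npy')
q=(W[...,:2]-LIP); sx=q@D; sy=q@np.array([-D[1],D[0]])
m=(sx>-.2)&(sx<0.01)&(abs(sy)<.034)&(W[...,2]>.106)&(W[...,2]<.116)
n,l,st,ce=cv2.connectedComponentsWithStats(m.astype(np.uint8))
for i in range(1,n):
    k=l==i; 
    if k.sum()>5: print(k.sum(),'sx %.4f..%.4f sy %.4f..%.4f'%(sx[k].min(),sx[k].max(),sy[k].min(),sy[k].max()))
for z0,z1,nm in((.106,.116,'rail'),(.096,.104,'deck')):
    k=(abs(sy)<.055)&(sx<.02)&(sx>-.25)&(W[...,2]>z0)&(W[...,2]<z1)&((abs(sy)>.03)|(nm=='deck'))
    print(nm,sx[k].min(),sx[k].max(),np.percentile(sy[k],[1,99]))
    if nm=='rail':
        a=k&(sy>0);b=k&(sy<0); print([np.polyfit(sx[j],sy[j],1) for j in(a,b)])
for p,y in(([.27,-.618,.222],-66),([.5,-.2,.222],-22),([.47,.1,.222],0),([.4473,.3208,.13],6)): print(p,rel(p,y))
E
```

```text
89 sx -0.1035..-0.0781 sy 0.0027..0.0293
89 sx -0.0513..-0.0261 sy 0.0035..0.0303
91 sx -0.0966..-0.0701 sy -0.0336..-0.0076
92 sx -0.0442..-0.0177 sy -0.0278..-0.0013
rail -0.19024435840027368 -0.0022152832487835955 [-0.0398  0.0401]
[array([0.0011, 0.0379]), array([ 0.0052, -0.0368])]
deck -0.19070056552561285 0.01841729587405068 [-0.0352  0.0358]
[0.27, -0.618, 0.222] (array([-0.6, -0.6,  0.6]), array([ 0. , -0. , -0.3]))
[0.5, -0.2, 0.222] (array([ 377.7, -291.2,    0.6]), array([  0. ,  -0. , -44.3]))
[0.47, 0.1, 0.222] (array([ 470.6, -578.1,    0.6]), array([  0. ,   0. , -66.3]))
[0.4473, 0.3208, 0.13] (array([ 538.4, -789.4,   92.5]), array([  0. ,   0. , -72.3]))
```

View pics/top_crop.png

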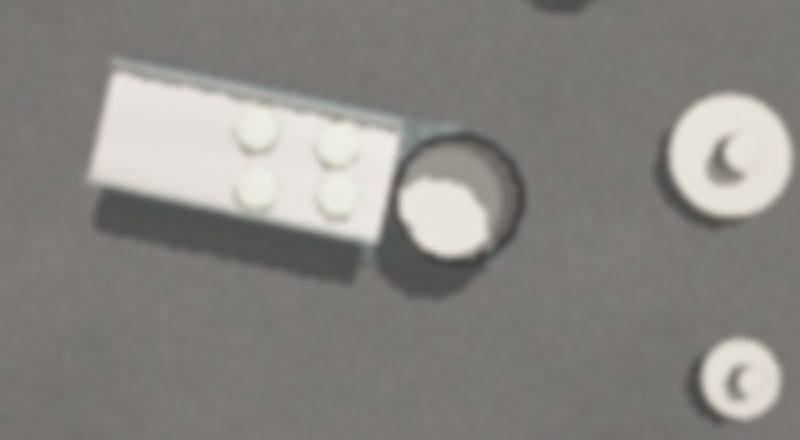

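Crop: the 2×2 tablets are at (257,130), (257,190), (338,143), (336,195). The pot ring is at (458,198) and the pot is empty. There are 86 mm of free deck behind the tablets. Moving to the pusher now.

Emit:
apply_moves(increments=[{"delta_rot": [0,0,-5],"xyz": [47,-36,0],"hand": 0},{"delta_rot": [0,0,-10],"xyz": [94,-72,0],"hand": 0},{"delta_rot": [0,0,-15],"xyz": [141,-108,0],"hand": 0},{"delta_rot": [0,0,-20],"xyz": [188,-145,0],"hand": 0},{"delta_rot": [0,0,-26],"xyz": [236,-182,0],"hand": 0},{"delta_rot": [0,0,-32],"xyz": [283,-218,0],"hand": 0},{"delta_rot": [0,0,-38],"xyz": [330,-255,0],"hand": 0},{"delta_rot": [0,0,-44],"xyz": [378,-291,0],"hand": 0},{"delta_rot": [0,0,-49],"xyz": [396,-348,0],"hand": 0},{"delta_rot": [0,0,-54],"xyz": [415,-405,0],"hand": 0},{"delta_rot": [0,0,-60],"xyz": [433,-462,0],"hand": 0},{"delta_rot": [0,0,-66],"xyz": [452,-520,0],"hand": 0}])

```text
clock: 2.8
position: [0.476, 0.041, 0.223]
tool_rot: [[0.003, 1.0, 0.001], [1.0, -0.003, -0.0], [-0.0, 0.001, -1.0]]
force: [0.5, 0.5, -0.7]
gripper_width: 1.004
grasp_force: 0.0
```

```bash
python3 - <<'E'
from h import *
s=status.sense(); print(s['clock'],s['position'],s['qpos'],s['tool_rot'])
for p,y in(([.4473,.3208,.12],6),([.4473,.3208,.028],6)): print(p,rel(p,y))
E
```

```text
2.8 [0.476 0.041 0.223] [ 0.3599  0.1944 -0.604   1.9589  0.1295  1.0246 -0.3059] [[ 0.0032  1.      0.0013]
 [ 1.     -0.0032 -0.0004]
 [-0.0004  0.0013 -1.    ]]
[0.4473, 0.3208, 0.12] (array([279.7, -29.8, 102.8]), array([ 0.1,  0. , -6.2]))
[0.4473, 0.3208, 0.028] (array([279.7, -29.9, 194.8]), array([ 0.1,  0. , -6.2]))
```

Emit:
apply_moves(increments=[{"delta_rot": [0,0,-1],"xyz": [50,-5,10],"hand": 0},{"delta_rot": [0,0,-2],"xyz": [105,-11,20],"hand": 0},{"delta_rot": [0,0,-3.5],"xyz": [160,-17,35],"hand": 0},{"delta_rot": [0,0,-5],"xyz": [215,-23,55],"hand": 0},{"delta_rot": [0,0,-6.2],"xyz": [260,-28,75],"hand": 0},{"delta_rot": [0,0,-6.2],"xyz": [280,-30,95],"hand": 0},{"delta_rot": [0,0,-6.2],"xyz": [280,-30,95],"hand": 0}])

```text
clock: 3.68
position: [0.4465, 0.3206, 0.1263]
tool_rot: [[-0.105, 0.994, -0.003], [0.994, 0.105, -0.001], [-0.001, -0.003, -1.0]]
force: [-1.0, -1.7, 1.0]
gripper_width: 0.997
grasp_force: 0.0
```

```bash
python3 - <<'E'
from h import *
c=cap('wrist','w1.png'); W=pts(c)
for z0,z1,n in((.07,.085,'fin'),(.013,.027,'foot')):
    m=(np.hypot(W[...,0]-.447,W[...,1]-.32)<.045)&(W[...,2]>z0)&(W[...,2]<z1)
    print(n,m.sum()); 
    if m.sum()>10: print(cv2.minAreaRect((W[m][:,:2]*1000).astype(np.float32)))
s=status.sense(); print(s['clock'],s['position'],s['qpos'])
print(rel([.4473,.3208,.028],6))
E
```

```text
fin 1331
((445.0518798828125, 323.0279541015625), (17.61790657043457, 45.45552444458008), 5.295618534088135)
foot 684
((444.9289245605469, 322.9422607421875), (27.969715118408203, 59.583412170410156), 5.395627021789551)
3.725 [0.4476 0.3195 0.1272] [-0.1758  0.4585 -0.6727  1.9007  0.3579  0.906  -0.9201]
(array([ 1.4, -0.1, 99.2]), array([-0.1,  0. , -0.1]))
```

Emit:
apply_moves(newtons=30, increments=[{"delta_rot": [0,0,0.5],"xyz": [2,-1,40],"hand": 0},{"delta_rot": [0,0,0.5],"xyz": [2,-1,80],"hand": 0},{"delta_rot": [0,0,0.5],"xyz": [2,-1,99],"hand": 0},{"delta_rot": [0,0,0.5],"xyz": [2,-1,99],"hand": 255},{"delta_rot": [0,0,0.5],"xyz": [2,-1,99],"hand": 255},{"delta_rot": [0,0,0.5],"xyz": [2,-1,99],"hand": 255},{"delta_rot": [0,0,0.5],"xyz": [2,-1,99],"hand": 255},{"delta_rot": [0,0,0.5],"xyz": [2,-1,99],"hand": 255},{"delta_rot": [0,0,0.5],"xyz": [2,-1,99],"hand": 255},{"delta_rot": [0,0,0.5],"xyz": [2,-1,99],"hand": 255}])

```text
clock: 4.97
position: [0.4467, 0.3214, 0.0285]
tool_rot: [[-0.093, 0.996, -0.0], [0.996, 0.093, -0.0], [-0.0, -0.0, -1.0]]
force: [-0.3, -0.9, 0.0]
gripper_width: 0.289
grasp_force: 0.0
```

```bash
python3 - <<'E'
from h import *
s=status.sense(); p=np.array(s['position']); print(s['clock'],p,s['qpos'],s['gripper_width'],s['grasp_force'])
# deck start
t=LIP-.150*D; print(t)
for q,y in(([.446,.322,.2],6),([.5,.24,.22],30),(np.r_[t,.20],76.6),(np.r_[t,.028+.104],76.6),(np.r_[t,.028+.1],76.6)): print(q,rel(q,y))
E
```

```text
4.975 [0.4467 0.3214 0.0285] [-0.2556  0.5908 -0.5846  1.9682  0.4831  0.7233 -1.0394] 0.28915294893610266 0.0
[0.6045 0.0932]
[0.446, 0.322, 0.2] (array([   0.6,   -0.7, -171.5]), array([-0. ,  0. , -0.6]))
[0.5, 0.24, 0.22] (array([ -86. ,   45.4, -191.5]), array([ -0. ,   0. , -24.6]))
[0.6045 0.0932 0.2   ] (array([-241.9,  135.8, -171.5]), array([ -0. ,   0. , -71.2]))
[0.6045 0.0932 0.132 ] (array([-241.9,  135.8, -103.5]), array([ -0. ,   0. , -71.2]))
[0.6045 0.0932 0.128 ] (array([-241.9,  135.8,  -99.5]), array([ -0. ,   0. , -71.2]))
```

Emit:
apply_moves(newtons=40, increments=[{"delta_rot": [0,0,0],"xyz": [0,0,0],"hand": 255},{"delta_rot": [0,0,0],"xyz": [0,0,0],"hand": 255},{"delta_rot": [0,0,0],"xyz": [0,0,0],"hand": 255},{"delta_rot": [0,0,0],"xyz": [0,0,0],"hand": 255},{"delta_rot": [0,0,0],"xyz": [0,0,-30],"hand": 255},{"delta_rot": [0,0,0],"xyz": [0,0,-80],"hand": 255},{"delta_rot": [0,0,-3],"xyz": [0,0,-130],"hand": 255},{"delta_rot": [0,0,-10],"xyz": [-10,5,-170],"hand": 255},{"delta_rot": [0,0,-18],"xyz": [-50,25,-190],"hand": 255},{"delta_rot": [0,0,-26],"xyz": [-86,45,-190],"hand": 255},{"delta_rot": [0,0,-35],"xyz": [-120,65,-190],"hand": 255}])

```text
clock: 6.35
position: [0.5234, 0.2064, 0.2188]
tool_rot: [[-0.651, 0.759, 0.001], [0.759, 0.651, -0.001], [-0.001, 0.0, -1.0]]
force: [-0.2, 0.0, -1.5]
gripper_width: 0.203
grasp_force: 40.0
```

```bash
python3 - <<'E'
from h import *
s=status.sense(); p=np.array(s['position']); print(s['clock'],p,s['qpos'],s['gripper_width'],s['grasp_force'])
t=LIP-.150*D
for q,y in((np.r_[t,.22],76.6),(np.r_[t,.15],76.6)): print(q,rel(q,y))
E
```

```text
6.35 [0.5234 0.2064 0.2188] [ 0.1855  0.4053 -0.8277  1.7751  0.332   1.1063 -0.0443] 0.2034700362708837 40.00081953126937
[0.6045 0.0932 0.22  ] (array([-138.7,  -12.1,   -1.1]), array([ -0. ,   0.1, -36. ]))
[0.6045 0.0932 0.15  ] (array([-138.7,  -12.2,   68.9]), array([ -0. ,   0.1, -36. ]))
```

Emit:
apply_moves(increments=[{"delta_rot": [0,0,-8],"xyz": [-40,-3,0],"hand": 255},{"delta_rot": [0,0,-16],"xyz": [-80,-7,0],"hand": 255},{"delta_rot": [0,0,-25],"xyz": [-115,-10,0],"hand": 255},{"delta_rot": [0,0,-33],"xyz": [-139,-12,10],"hand": 255},{"delta_rot": [0,0,-36],"xyz": [-139,-12,40],"hand": 255},{"delta_rot": [0,0,-36],"xyz": [-139,-12,65],"hand": 255},{"delta_rot": [0,0,-36],"xyz": [-139,-12,69],"hand": 255}])

```text
clock: 7.22
position: [0.6023, 0.0934, 0.1475]
tool_rot: [[-0.972, 0.236, -0.004], [0.236, 0.972, -0.001], [0.004, -0.002, -1.0]]
force: [-0.3, -0.5, -0.4]
gripper_width: 0.202
grasp_force: 40.0
```

```bash
python3 - <<'E'
from h import *
s=status.sense(); p=np.array(s['position']); print(s['clock'],p,s['qpos'],s['gripper_width'],s['grasp_force'])
c=cap('wrist','w2.png'); W=pts(c)
q=(W[...,:2]-LIP); sx=q@D; sy=q@np.array([-D[1],D[0]])
print('tool in deck frame',(p[:2]-LIP)@D,(p[:2]-LIP)@np.array([-D[1],D[0]]), 'yaw',np.degrees(np.arctan2(s['tool_rot'][1][1],s['tool_rot'][0][1])))
k=(sx>-.2)&(sx<.0)&(abs(sy)>.03)&(abs(sy)<.05)&(W[...,2]>.107)&(W[...,2]<.117)
for j in(k&(sy>0),k&(sy<0)):
    if j.sum()>20: print(j.sum(),np.percentile(sy[j],[2,50,98]),np.polyfit(sx[j],sy[j],1),np.median(W[j][:,2]))
k=(W[...,2]>.117)&(W[...,2]<.15)&(sx<-.08)&(abs(sy)<.05)
print('foot',k.sum()); 
if k.sum(): print(np.percentile(sx[k],[1,99]),np.percentile(sy[k],[1,99]),np.median(W[k][:,2]))
for t in (np.r_[LIP-.150*D,.128],): print(rel(t,76.6))
E
```

```text
7.225 [0.6023 0.0934 0.1475] [ 0.3933  0.5944 -0.8776  1.7349  0.5144  1.0642  0.672 ] 0.20216139136864175 39.99954718630761
tool in deck frame -0.1496428147187288 -0.002209188716624903 yaw 76.33728733336815
245 [0.0338 0.0346 0.0362] [0.0043 0.0348] 0.11052619202862793
2249 [-0.0421 -0.0399 -0.0307] [ 0.0073 -0.0386] 0.11122818983203137
foot 1458
[-0.1648 -0.1369] [-0.0332 -0.01  ] 0.1391210096445743
(array([-1.8, -0.2, 20.3]), array([-0.1, -0.1, -0.3]))
```

View pics/w2.png

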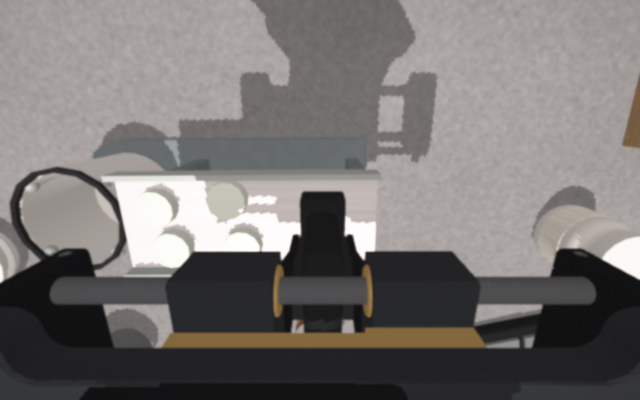

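The wrist view shows the pusher foot hanging over the deck behind all four tablets: (155,207), (227,200), (175,245), (243,238). Rails are clear on both sides. Lowering it onto the deck.

Emit:
apply_moves(increments=[{"delta_rot": [0,0,0],"xyz": [-1,0,10],"hand": 255},{"delta_rot": [0,0,0],"xyz": [-1,0,18],"hand": 255},{"delta_rot": [0,0,0],"xyz": [-1,0,21],"hand": 255},{"delta_rot": [0,0,0],"xyz": [-1,0,21],"hand": 255}])

```text
clock: 7.78
position: [0.6045, 0.0941, 0.1285]
tool_rot: [[-0.972, 0.236, -0.0], [0.236, 0.972, -0.0], [0.0, -0.0, -1.0]]
force: [-0.9, 0.4, -1.1]
gripper_width: 0.203
grasp_force: 40.0
```

```bash
python3 - <<'E'
from h import *
s=status.sense(); p=np.array(s['position']); print(s['clock'],p,s['force'],s['torque'],s['tool_rot'])
for a in (-.15,-.05,.008): print(rel(np.r_[LIP+a*D,.1285],76.6))
print('sy',(p[:2]-LIP)@np.array([-D[1],D[0]]))
E
```

```text
7.775 [0.6045 0.0941 0.1285] [-0.9051  0.3924 -1.0776] [ 0.0628 -0.1046  0.0328] [[-0.9718  0.2359 -0.    ]
 [ 0.2359  0.9718 -0.0001]
 [ 0.     -0.0001 -1.    ]]
(array([-0.2, -0.8, -0. ]), array([-0. , -0. , -0.2]))
(array([  -0.7, -100.8,    0. ]), array([-0. , -0. , -0.2]))
(array([  -1. , -158.8,    0. ]), array([-0. , -0. , -0.2]))
sy -0.00024315512279717466
```

Emit:
apply_moves(increments=[{"delta_rot": [0,0,0],"xyz": [0,-10,0],"hand": 255},{"delta_rot": [0,0,0],"xyz": [0,-22,0],"hand": 255},{"delta_rot": [0,0,0],"xyz": [0,-34,0],"hand": 255},{"delta_rot": [0,0,0],"xyz": [0,-46,0],"hand": 255},{"delta_rot": [0,0,0],"xyz": [-0.5,-58,0],"hand": 255},{"delta_rot": [0,0,0],"xyz": [-0.5,-70,0],"hand": 255},{"delta_rot": [0,0,0],"xyz": [-0.5,-80,0],"hand": 255},{"delta_rot": [0,0,0],"xyz": [-0.5,-90,0],"hand": 255},{"delta_rot": [0,0,0],"xyz": [-0.5,-100,0],"hand": 255},{"delta_rot": [0,0,0],"xyz": [-0.5,-110,0],"hand": 255}])

```text
clock: 9.02
position: [0.5789, -0.0135, 0.1286]
tool_rot: [[-0.972, 0.236, 0.0], [0.236, 0.972, -0.0], [-0.0, -0.0, -1.0]]
force: [0.3, -0.1, -0.5]
gripper_width: 0.209
grasp_force: 40.0
```

```bash
python3 - <<'E'
from h import *
s=status.sense(); p=np.array(s['position']); print(s['clock'],p,s['force'],s['torque'],s['tool_rot'])
for a in (.008,.012): print(rel(np.r_[LIP+a*D,.1285],76.6))
c=cap('wrist','w3.png')
for r in spotter.mark_of('tablet0_mid','wrist'): print(r['score'],np.array(r['xyz']),(np.array(r['xyz'])[:2]-LIP)@D)
E
```

```text
9.025 [ 0.5789 -0.0135  0.1286] [ 0.2641 -0.0986 -0.4782] [ 0.0697 -0.1366 -0.0395] [[-0.9718  0.2357  0.0002]
 [ 0.2357  0.9718 -0.    ]
 [-0.0002 -0.     -1.    ]]
(array([ -0.4, -48.2,   0.1]), array([-0. ,  0. , -0.2]))
(array([ -0.4, -52.2,   0.1]), array([-0. ,  0. , -0.2]))
0.62 [ 0.5836 -0.0703  0.0987] 0.013926579999999996
```

View pics/w3.png

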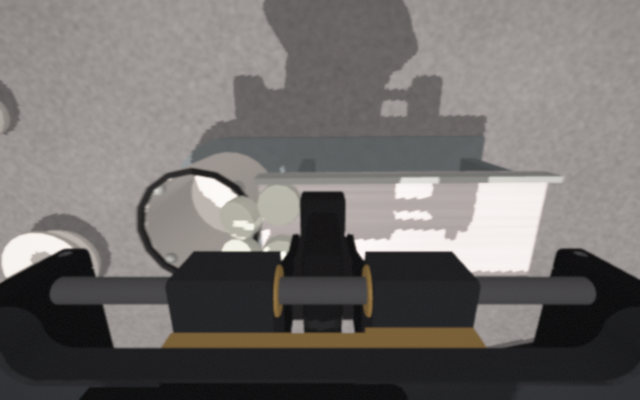

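All four tablets are being driven: the front pair, (240,215) and (238,245), overhang the mouth, and the rear pair, (280,205) and (278,247), are near the lip. Continuing the sweep past the lip.

Emit:
apply_moves(increments=[{"delta_rot": [0,0,0],"xyz": [0,-8,0],"hand": 255},{"delta_rot": [0,0,0],"xyz": [0,-16,0],"hand": 255},{"delta_rot": [0,0,0],"xyz": [0,-24,0],"hand": 255},{"delta_rot": [0,0,0],"xyz": [0,-32,0],"hand": 255},{"delta_rot": [0,0,0],"xyz": [0,-40,0],"hand": 255},{"delta_rot": [0,0,0],"xyz": [0,-48,0],"hand": 255},{"delta_rot": [0,0,0],"xyz": [0,-54,0],"hand": 255},{"delta_rot": [0,0,0],"xyz": [0,-54,0],"hand": 255},{"delta_rot": [0,0,0],"xyz": [0,-50,-15],"hand": 255},{"delta_rot": [0,0,0],"xyz": [0,-10,-60],"hand": 255},{"delta_rot": [0,0,0],"xyz": [0,40,-80],"hand": 255},{"delta_rot": [0,0,0],"xyz": [0,60,-90],"hand": 255}])

```text
clock: 10.62
position: [0.5939, 0.0506, 0.2218]
tool_rot: [[-0.973, 0.23, 0.004], [0.231, 0.973, 0.003], [-0.004, 0.003, -1.0]]
force: [0.2, 0.0, -1.5]
gripper_width: 0.205
grasp_force: 40.0
```

```bash
cat > chk.py <<'E'
from h import *
import sys
s=status.sense(); p=np.array(s['position']); print(s['clock'],p,s['force'],s['gripper_width'],s['qpos'])
c=cap('top'); W=pts(c)
q=(W[...,:2]-LIP); sx=q@D; sy=q@np.array([-D[1],D[0]])
m=(sx>-.2)&(sx<0.005)&(abs(sy)<.033)&(W[...,2]>.104)&(W[...,2]<.118); print('px on deck',m.sum())
for cam in('top','scene'):
    if cam=='scene': cap('scene')
    for r in spotter.mark_of('tablet0_mid',cam): print(cam,r['score'],np.array(r['xyz']))
m=(np.hypot(*(W[...,:2]-POT).transpose(2,0,1))<.034); print('inside pot z',np.nanpercentile(W[m][:,2],[0,10,50,90,100]))
im=cv2.cvtColor(c['image'],cv2.COLOR_RGB2BGR)
cv2.imwrite('pics/'+sys.argv[1],cv2.resize(im[170:280,240:440],None,fx=4,fy=4,interpolation=cv2.INTER_CUBIC))
for t in ([.45,.12,.2],[.45,.12,.0285]): print(rel(t,45),rel(t,76.6))
E
python3 chk.py top1.png
```

```text
10.625 [0.5939 0.0506 0.2218] [ 0.1878  0.0222 -1.5047] 0.20517376191505496 [ 0.5235  0.5012 -0.9435  1.6946  0.4358  1.1672  0.803 ]
px on deck 0
top 0.66 [ 0.5754 -0.1085  0.0171]
inside pot z [0.0092 0.0123 0.0234 0.039  0.0449]
(array([156.7,  39.8,  18.1]), array([-0.1, -0. , 31.3])) (array([156.7,  39.8,  18.1]), array([-0.1, -0. , -0.3]))
(array([156.6,  40.2, 189.6]), array([-0.1, -0. , 31.3])) (array([156.6,  40.2, 189.6]), array([-0.1, -0. , -0.3]))
```

View pics/top1.png

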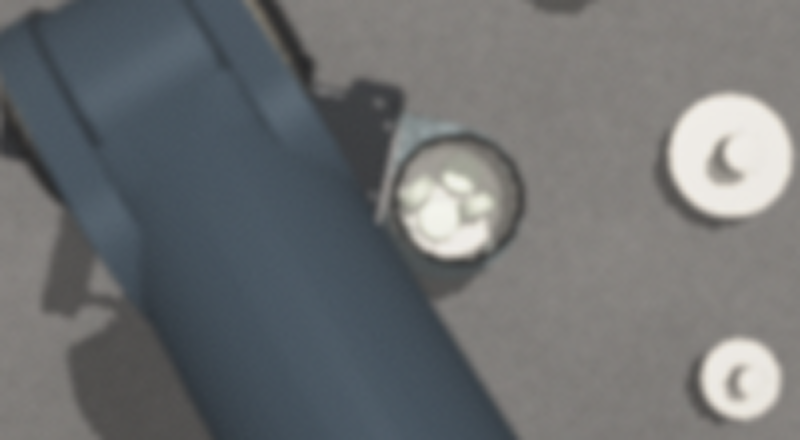

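The crop shows all four tablets inside the pot, at (415,190), (460,180), (440,215) and (480,205), with none on the deck. Setting the pusher aside at (0.45, 0.12).

Emit:
apply_moves(increments=[{"delta_rot": [0,0,0],"xyz": [40,10,-5],"hand": 255},{"delta_rot": [0,0,0],"xyz": [90,22,0],"hand": 255},{"delta_rot": [0,0,0],"xyz": [135,35,20],"hand": 255},{"delta_rot": [0,0,0],"xyz": [157,40,70],"hand": 255},{"delta_rot": [0,0,0],"xyz": [157,40,120],"hand": 255},{"delta_rot": [0,0,0],"xyz": [157,40,165],"hand": 255},{"delta_rot": [0,0,0],"xyz": [157,40,184],"hand": 255},{"delta_rot": [0,0,0],"xyz": [157,40,188],"hand": 255},{"delta_rot": [0,0,0],"xyz": [157,40,189],"hand": 255},{"delta_rot": [0,0,0],"xyz": [157,40,189],"hand": 255}])

```text
clock: 12.08
position: [0.4508, 0.121, 0.0303]
tool_rot: [[-0.972, 0.237, 0.002], [0.237, 0.972, -0.0], [-0.002, 0.0, -1.0]]
force: [0.1, -0.6, -1.3]
gripper_width: 0.203
grasp_force: 40.0
```

```bash
python3 - <<'E'
from h import *
s=status.sense(); p=np.array(s['position']); print(s['clock'],p,s['force'],s['gripper_width'],s['qpos'])
E
```

```text
12.075 [0.4508 0.121  0.0303] [ 0.0528 -0.6259 -1.3424] 0.20299214870244262 [ 0.298   0.5547 -0.8166  2.149   0.6428  0.6964  0.3733]
```

Emit:
apply_moves(increments=[{"delta_rot": [0,0,0],"xyz": [0,0,1.5],"hand": 255},{"delta_rot": [0,0,0],"xyz": [0,0,1.5],"hand": 70},{"delta_rot": [0,0,0],"xyz": [0,0,1.5],"hand": 70},{"delta_rot": [0,0,0],"xyz": [0,0,1.5],"hand": 70},{"delta_rot": [0,0,0],"xyz": [0,0,1.5],"hand": 70},{"delta_rot": [0,0,0],"xyz": [0,0,1.5],"hand": 70},{"delta_rot": [0,0,0],"xyz": [0,0,-30],"hand": 70},{"delta_rot": [0,0,0],"xyz": [0,0,-80],"hand": 70},{"delta_rot": [0,0,0],"xyz": [0,0,-130],"hand": 70},{"delta_rot": [0,0,0],"xyz": [0,0,-170],"hand": 70},{"delta_rot": [0,0,0],"xyz": [0,0,-170],"hand": 70}])

```text
clock: 13.45
position: [0.4519, 0.1221, 0.2023]
tool_rot: [[-0.972, 0.237, 0.006], [0.237, 0.972, 0.0], [-0.006, 0.002, -1.0]]
force: [0.1, 0.5, -0.1]
gripper_width: 0.726
grasp_force: 0.0
```

```bash
python3 - <<'E'
from h import *
s=status.sense(); p=np.array(s['position']); print(s['clock'],p,s['force'],s['gripper_width'],s['qpos'])
c=cap('top'); W=pts(c)
m=(np.hypot(W[...,0]-.45,W[...,1]-.12)<.06)&(W[...,2]>.06)&(W[...,2]<.1); print('pusher top',m.sum(),np.nanmedian(W[m][:,2]) if m.any() else 0)
for q,y in(([.5,0,.2],45),([.53,-.15,.2],10),([.587,-.293,.16],-26),([.587,-.293,.11],-26)): print(q,rel(q,y))
E
```

```text
13.45 [0.4519 0.1221 0.2023] [ 0.0707  0.5011 -0.0503] 0.7257125489589483 [ 0.5456  0.3072 -1.0606  1.992   0.3195  1.0134  0.6659]
pusher top 38 0.07804198752550406
[0.5, 0, 0.2] (array([ -76.6, -106.2,    0.6]), array([ 0.1,  0.2, 31.3]))
[0.53, -0.15, 0.2] (array([-141.3, -244.8,    0.8]), array([ 0.1,  0.1, 66.3]))
[0.587, -0.293, 0.16] (array([-230.3, -370.3,   41. ]), array([  0.1,   0.1, 102.3]))
[0.587, -0.293, 0.11] (array([-230.2, -370.3,   91. ]), array([  0.1,   0.1, 102.3]))
```

Emit:
apply_moves(increments=[{"delta_rot": [0,0,8],"xyz": [-15,-20,0],"hand": 70},{"delta_rot": [0,0,16],"xyz": [-35,-50,0],"hand": 70},{"delta_rot": [0,0,24],"xyz": [-55,-78,0],"hand": 70},{"delta_rot": [0,0,32],"xyz": [-76,-106,0],"hand": 70},{"delta_rot": [0,0,41],"xyz": [-98,-152,0],"hand": 70},{"delta_rot": [0,0,50],"xyz": [-120,-198,0],"hand": 70},{"delta_rot": [0,0,59],"xyz": [-141,-245,0],"hand": 70},{"delta_rot": [0,0,68],"xyz": [-170,-285,5],"hand": 70},{"delta_rot": [0,0,77],"xyz": [-200,-328,20],"hand": 70},{"delta_rot": [0,0,85],"xyz": [-230,-370,40],"hand": 70},{"delta_rot": [0,0,91],"xyz": [-230,-370,60],"hand": 70},{"delta_rot": [0,0,91],"xyz": [-230,-370,70],"hand": 70}])

```text
clock: 15.0
position: [0.5846, -0.2919, 0.126]
tool_rot: [[0.252, 0.968, -0.005], [0.968, -0.252, 0.002], [0.001, -0.006, -1.0]]
force: [-0.7, 1.0, -1.0]
gripper_width: 0.728
grasp_force: 0.0
```

```bash
python3 - <<'E'
from h import *
c=cap('wrist','w4.png'); W=pts(c)
s=status.sense(); p=np.array(s['position']); print(s['clock'],p,s['tool_rot'],s['gripper_width'],s['qpos'])
for z0,z1,n in((.058,.072,'knob'),(.025,.037,'flange')):
    m=(np.hypot(W[...,0]-.587,W[...,1]+.293)<.055)&(W[...,2]>z0)&(W[...,2]<z1)
    print(n,m.sum()); 
    if m.sum()>10: print(cv2.minEnclosingCircle((W[m][:,:2]*1000).astype(np.float32)),np.median(W[m][:,2]))
print(rel([.587,-.293,.034],-15))
E
```

```text
15.05 [ 0.5844 -0.2911  0.1257] [[ 0.2498  0.9683 -0.0056]
 [ 0.9683 -0.2498  0.0027]
 [ 0.0012 -0.0061 -1.    ]] 0.7199498783730524 [ 0.7364  0.576  -0.4874  1.6586  0.3089  0.9908 -0.1091]
knob 912
((585.6802368164062, -292.89239501953125), 13.704424858093262) 0.06421635219134228
flange 5346
((585.566162109375, -293.2816467285156), 42.51097106933594) 0.030395692421312626
(array([-1.3,  3.5, 91.7]), array([-0.3, -0.1,  0.5]))
```

View pics/w4.png

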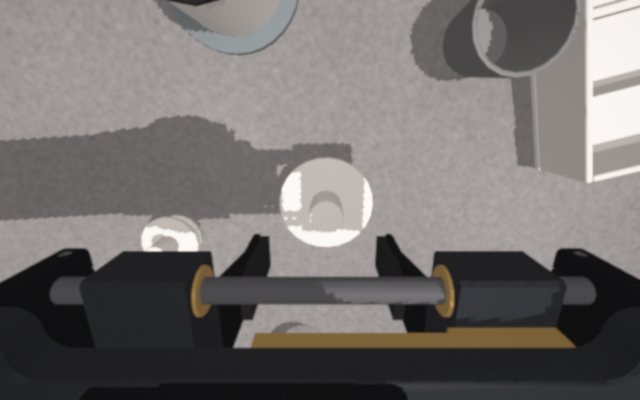

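The wrist view shows the cap centred at (327,203), with its knob at (326,210), between the open fingers; the small cap at (170,240) is clear. Descending around the knob.

Emit:
apply_moves(increments=[{"delta_rot": [0,0,0.5],"xyz": [-1.3,2,40],"hand": 70},{"delta_rot": [0,0,0.5],"xyz": [-1.3,2,75],"hand": 70},{"delta_rot": [0,0,0.5],"xyz": [-1.3,2,88],"hand": 70},{"delta_rot": [0,0,0.5],"xyz": [-1.3,2,88],"hand": 70},{"delta_rot": [0,0,0.5],"xyz": [-1.3,2,88],"hand": 70},{"delta_rot": [0,0,0.5],"xyz": [-1.3,2,88],"hand": 70}])

```text
clock: 15.8
position: [0.5888, -0.2946, 0.0432]
tool_rot: [[0.261, 0.965, 0.002], [0.965, -0.261, -0.001], [-0.0, 0.003, -1.0]]
force: [0.2, 0.2, 0.5]
gripper_width: 0.724
grasp_force: 0.0
```

```bash
python3 - <<'E'
from h import *
s=status.sense(); p=np.array(s['position']); print(s['clock'],p,s['force'],s['gripper_width'],s['tool_rot'])
print(rel([.5863,-.293,.032],-15))
E
```

```text
15.8 [ 0.5888 -0.2946  0.0432] [0.2368 0.1551 0.5464] 0.7237721614692362 [[ 0.2612  0.9653  0.0025]
 [ 0.9653 -0.2612 -0.0012]
 [-0.0005  0.0027 -1.    ]]
(array([ 0.9, -2.9, 11.2]), array([ 0.2,  0. , -0.1]))
```

Emit:
apply_moves(newtons=50, increments=[{"delta_rot": [0,0,0],"xyz": [1,-3,8],"hand": 70},{"delta_rot": [0,0,0],"xyz": [1,-3,11],"hand": 70},{"delta_rot": [0,0,0],"xyz": [1,-3,11],"hand": 255},{"delta_rot": [0,0,0],"xyz": [1,-3,11],"hand": 255},{"delta_rot": [0,0,0],"xyz": [1,-3,11],"hand": 255},{"delta_rot": [0,0,0],"xyz": [1,-3,11],"hand": 255},{"delta_rot": [0,0,0],"xyz": [1,-3,11],"hand": 255},{"delta_rot": [0,0,0],"xyz": [1,-3,11],"hand": 255},{"delta_rot": [0,0,0],"xyz": [1,-3,11],"hand": 255}])

```text
clock: 16.92
position: [0.5853, -0.2926, 0.0306]
tool_rot: [[0.261, 0.965, 0.0], [0.965, -0.261, -0.0], [0.0, 0.0, -1.0]]
force: [0.4, 0.3, -0.1]
gripper_width: 0.305
grasp_force: 50.0
```

```bash
python3 - <<'E'
from h import *
s=status.sense(); p=np.array(s['position']); print(s['clock'],p,s['force'],s['gripper_width'],s['grasp_force'],s['tool_rot'])
for q in([.587,-.294,.17],[*POT,.17],[*POT,.15]): print(q,rel(q,-15))
E
```

```text
16.925 [ 0.5853 -0.2926  0.0306] [ 0.3671  0.3333 -0.1378] 0.30468372993999304 50.03531474140779 [[ 0.2613  0.9653  0.0001]
 [ 0.9653 -0.2613 -0.    ]
 [ 0.      0.0001 -1.    ]]
[0.587, -0.294, 0.17] (array([  -0.9,    2.1, -139.4]), array([ 0. , -0. , -0.1]))
[np.float64(0.559), np.float64(-0.0975), 0.17] (array([ 181.4,  -76.3, -139.5]), array([ 0. , -0. , -0.1]))
[np.float64(0.559), np.float64(-0.0975), 0.15] (array([ 181.4,  -76.3, -119.5]), array([ 0. , -0. , -0.1]))
```

Emit:
apply_moves(increments=[{"delta_rot": [0,0,0],"xyz": [0,0,-30],"hand": 255},{"delta_rot": [0,0,0],"xyz": [0,0,-75],"hand": 255},{"delta_rot": [0,0,0],"xyz": [5,-2,-115],"hand": 255},{"delta_rot": [0,0,0],"xyz": [45,-19,-135],"hand": 255},{"delta_rot": [0,0,0],"xyz": [90,-38,-135],"hand": 255},{"delta_rot": [0,0,0],"xyz": [135,-57,-135],"hand": 255},{"delta_rot": [0,0,0],"xyz": [170,-72,-132],"hand": 255},{"delta_rot": [0,0,0],"xyz": [181,-76,-125],"hand": 255},{"delta_rot": [0,0,0],"xyz": [181,-76,-120],"hand": 255},{"delta_rot": [0,0,0],"xyz": [181,-76,-120],"hand": 255},{"delta_rot": [0,0,0],"xyz": [181,-76,-120],"hand": 255}])

```text
clock: 18.3
position: [0.5593, -0.0998, 0.1503]
tool_rot: [[0.264, 0.965, -0.0], [0.965, -0.264, -0.0], [-0.0, -0.0, -1.0]]
force: [-0.5, -0.2, -0.4]
gripper_width: 0.31
grasp_force: 50.0
```

```bash
python3 - <<'E'
from h import *
s=status.sense(); p=np.array(s['position']); print(s['clock'],p,s['force'],s['gripper_width'],s['qpos'],s['tool_rot'])
c=cap('wrist','w5.png'); W=pts(c)
r=np.hypot(W[...,0]-p[0],W[...,1]-p[1])
m=(r<.06)&(W[...,2]>p[2]-.008)&(W[...,2]<p[2]+.006)
q=W[m]; print('flange',len(q),np.median(q[:,2]),cv2.minEnclosingCircle((q[:,:2]*1000).astype(np.float32)))
A=np.c_[q[:,:2]-p[:2],np.ones(len(q))]; 
for _ in range(4):
    k=np.linalg.lstsq(A,q[:,2],rcond=None)[0]; g=abs(A@k-q[:,2])<.002; A,q=A[g],q[g]
print('tilt',k[:2],len(q))
# pot ring visible
m=(np.hypot(W[...,0]-POT[0],W[...,1]-POT[1])<.05)&(abs(W[...,2]-.095)<.003); q=W[m]; print('ring',len(q))
if len(q)>20: print(cv2.minEnclosingCircle((q[:,:2]*1000).astype(np.float32)),np.percentile(np.hypot(*(q[:,:2]-POT).T),[5,95]))
# stand / lip: deck corners from wrist
t=cap('top','t5.png'); W=pts(t)
for b in('top','wrist'):
    print(b,[(x['score'],np.array(x['xyz'])) for x in spotter.mark_of('pot_mouth',b)+spotter.mark_of('cap_mid',b)])
E
```

```text
18.3 [ 0.5593 -0.0998  0.1503] [-0.4652 -0.2011 -0.4214] 0.30996881267106324 [ 0.5309  0.4285 -0.5555  1.8442  0.2741  0.9455 -0.4134] [[ 0.2639  0.9645 -0.0001]
 [ 0.9645 -0.2639 -0.0003]
 [-0.0004 -0.     -1.    ]]
flange 7079 0.15024591399542986 ((558.3485107421875, -100.23517608642578), 42.70492172241211)
tilt [-0.0003 -0.0007] 6728
ring 827
((559.7073974609375, -87.83944702148438), 41.459598541259766) [0.0388 0.0435]
top [(0.96, array([ 0.5558, -0.0993,  0.0981])), (0.49, array([0.7758, 0.0458, 0.0002]))]
wrist [(0.93, array([ 0.5565, -0.1068,  0.1523]))]
```

View pics/w5.png

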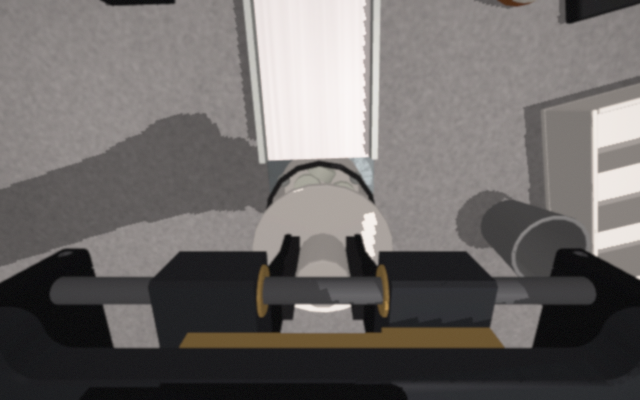

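The wrist view shows the cap held upright over the mouth, with the far arc of the sealing ring visible at (270–375, 165–210). I'll fit that arc against the flange in the same picture to correct the alignment.

```bash
cat > fit.py <<'E'
from h import *
from scipy.optimize import least_squares
s=status.sense(); p=np.array(s['position']); print(s['clock'],p)
def circ(q,r,x0): 
    return least_squares(lambda c:np.hypot(q[:,0]-c[0],q[:,1]-c[1])-r,x0,loss='soft_l1',f_scale=.0007).x
def edge(q,c,rlo,rhi):  # outermost point in 3-degree bins
    d=q[:,:2]-c; r=np.hypot(*d.T); a=np.degrees(np.arctan2(d[:,1],d[:,0]))//3; out=[]
    for b in np.unique(a):
        j=np.where(a==b)[0]
        if len(j)>=4: out.append(q[j[np.argsort(r[j])[-2]],:2])
    return np.array(out)
for cam in('wrist','top'):
    W=pts(cap(cam)) if cam=='wrist' else np.load('Wtop.npy')
    m=(np.hypot(W[...,0]-POT[0],W[...,1]-POT[1])<.047)&(abs(W[...,2]-.095)<.0025); q=W[m]
    c=POT
    for _ in range(5): e=edge(q,c,0,0); c=circ(e,.0423,c)
    c2=circ(q[:,:2],.0405,POT)
    r=np.hypot(*(q[:,:2]-c).T); print(cam,'ring outer fit',c,'n',len(e),'mid fit',c2,'r pct',np.percentile(r,[2,50,98]))
    if cam=='wrist':
        m=(np.hypot(W[...,0]-p[0],W[...,1]-p[1])<.05)&(abs(W[...,2]-p[2]+.0005)<.003); q=W[m]; f=p[:2]
        for _ in range(5): e=edge(q,f,0,0); f=circ(e,.0423,f)
        print('flange fit',f,len(e)); m=(np.hypot(W[...,0]-p[0],W[...,1]-p[1])<.02)&(abs(W[...,2]-p[2]-.034)<.004); print('knob',m.sum(), cv2.minEnclosingCircle((W[m][:,:2]*1000).astype(np.float32)) if m.sum()>9 else '')
E
python3 fit.py
```

```text
18.6 [ 0.5592 -0.0983  0.1507]
wrist ring outer fit [ 0.558  -0.0965] n 51 mid fit [ 0.558  -0.0963] r pct [0.0384 0.0407 0.0427]
flange fit [ 0.5583 -0.0985] 88
knob 1013 ((560.2363891601562, -94.4533920288086), 18.18589973449707)Traceback (most recent call last):
  File "fit.py", line 16, in <module>
    for _ in range(5): e=edge(q,c,0,0); c=circ(e,.0423,c)
                                          ~~~~^^^^^^^^^^^
  File "fit.py", line 5, in circ
    return least_squares(lambda c:np.hypot(q[:,0]-c[0],q[:,1]-c[1])-r,x0,loss='soft_l1',f_scale=.0007).x
           ~~~~~~~~~~~~~^^^^^^^^^^^^^^^^^^^^^^^^^^^^^^^^^^^^^^^^^^^^^^^^^^^^^^^^^^^^^^^^^^^^^^^^^^^^^^
    return func(*args, **kwargs)
    vector_fun = VectorFunction(
        fun_wrapped,
    ...<6 lines>...
        workers=workers
    )
    self._update_fun()
    ~~~~~~~~~~~~~~~~^^
    self.f = self.fun_wrapped(xp_copy(self.x))
             ~~~~~~~~~~~~~~~~^^^^^^^^^^^^^^^^^
    return np.atleast_1d(self.fun(x))
                         ~~~~~~~~^^^
    return self.f(x, *self.args, **self.kwargs)
           ~~~~~~^^^^^^^^^^^^^^^^^^^^^^^^^^^^^^
  File "fit.py", line 5, in <lambda>
    return least_squares(lambda c:np.hypot(q[:,0]-c[0],q[:,1]-c[1])-r,x0,loss='soft_l1',f_scale=.0007).x
                                           ~^^^^^
IndexError: too many indices for array: array is 1-dimensional, but 2 were indexed
```

Emit:
apply_moves(increments=[{"delta_rot": [0,0,0],"xyz": [1.6,-0.5,10],"hand": 255},{"delta_rot": [0,0,0],"xyz": [1.6,-0.5,20],"hand": 255},{"delta_rot": [0,0,0],"xyz": [1.6,-0.5,28],"hand": 255},{"delta_rot": [0,0,0],"xyz": [1.6,-0.5,33],"hand": 255},{"delta_rot": [0,0,0],"xyz": [1.6,-0.5,37],"hand": 255},{"delta_rot": [0,0,0],"xyz": [1.6,-0.5,37],"hand": 255},{"delta_rot": [0,0,0],"xyz": [1.6,-0.5,37],"hand": 255}])

```text
clock: 19.52
position: [0.5593, -0.0963, 0.1138]
tool_rot: [[0.261, 0.965, 0.001], [0.965, -0.261, -0.0], [0.0, 0.001, -1.0]]
force: [-0.4, -0.5, -0.2]
gripper_width: 0.31
grasp_force: 50.0
```

```bash
python3 - <<'E'
from h import *
s=status.sense(); print(s['clock'],s['position'],s['force'],s['torque'],s['gripper_width'])
E
```

```text
19.525 [ 0.5593 -0.0963  0.1138] [-0.4314 -0.5433 -0.1793] [-0.0195 -0.1093  0.0133] 0.3098515435346509
```

Emit:
apply_moves(newtons=60, increments=[{"delta_rot": [0,0,0],"xyz": [0,0,3],"hand": 255},{"delta_rot": [0,0,0],"xyz": [0,0,5],"hand": 255},{"delta_rot": [0,0,0],"xyz": [0,0,7],"hand": 255},{"delta_rot": [0,0,0],"xyz": [0,0,9],"hand": 255},{"delta_rot": [0,0,0],"xyz": [0,0,11],"hand": 255},{"delta_rot": [0,0,0],"xyz": [0,0,12.5],"hand": 255},{"delta_rot": [0,0,0],"xyz": [0,0,13.5],"hand": 255},{"delta_rot": [0,0,0],"xyz": [0,0,13.5],"hand": 255}])

```text
clock: 20.52
position: [0.559, -0.0963, 0.1005]
tool_rot: [[0.261, 0.965, -0.0], [0.965, -0.261, -0.0], [-0.0, -0.0, -1.0]]
force: [-1.5, 0.3, 5.6]
gripper_width: 0.309
grasp_force: 61.1
```

```bash
python3 - <<'E'
from h import *
s=status.sense(); print(s['clock'],s['position'],s['force'],s['torque'],s['gripper_width'],s['tool_rot'])
E
```

```text
20.525 [ 0.559  -0.0963  0.1005] [-1.5486  0.3459  5.6296] [-0.0114  0.4342 -0.0105] 0.30868170976558695 [[ 0.2614  0.9652 -0.0003]
 [ 0.9652 -0.2614 -0.0003]
 [-0.0004 -0.0002 -1.    ]]
```

Emit:
apply_moves(increments=[{"delta_rot": [0,0,0],"xyz": [0,0,0.6],"hand": 255},{"delta_rot": [0,0,0],"xyz": [0,0,1.2],"hand": 255},{"delta_rot": [0,0,0],"xyz": [0,0,1.2],"hand": 255},{"delta_rot": [0,0,0],"xyz": [0,0,1.2],"hand": 255},{"delta_rot": [0,0,0],"xyz": [0,0,1.2],"hand": 255}])

```text
clock: 21.15
position: [0.559, -0.0963, 0.0998]
tool_rot: [[0.261, 0.965, -0.0], [0.965, -0.261, -0.001], [-0.001, -0.0, -1.0]]
force: [-3.1, -0.5, 7.9]
gripper_width: 0.308
grasp_force: 61.8
```

```bash
python3 - <<'E'
from h import *
s=status.sense(); p=np.array(s['position']); print(s['clock'],p,s['force'],s['torque'],s['gripper_width'])
W=pts(cap('wrist'))
m=(np.hypot(W[...,0]-p[0],W[...,1]-p[1])<.042)&(abs(W[...,2]-.1)<.008); q=W[m]; print(np.median(q[:,2]))
A=np.c_[q[:,:2]-p[:2],np.ones(len(q))]
for _ in range(4):
    k=np.linalg.lstsq(A,q[:,2],rcond=None)[0]; g=abs(A@k-q[:,2])<.002; A,q=A[g],q[g]
print('flange plane',k,len(q)); print([ (r['score'],r['xyz']) for r in spotter.mark_of('cap_mid','wrist')])
E
```

```text
21.15 [ 0.559  -0.0963  0.0998] [-3.1253 -0.5201  7.896 ] [-0.0264  0.7149  0.0257] 0.30842921580965205
0.09973691579778898
flange plane [-0.0022 -0.0025  0.0998] 6561
[(0.94, [0.5594, -0.1006, 0.0997])]
```

Emit:
apply_moves(increments=[{"delta_rot": [0,0,0],"xyz": [0,0,0.8],"hand": 255},{"delta_rot": [0,0,0],"xyz": [0,0,1.4],"hand": 255},{"delta_rot": [0,0,0],"xyz": [0,0,1.4],"hand": 255},{"delta_rot": [0,0,0],"xyz": [0,0,1.4],"hand": 255},{"delta_rot": [0,0,0],"xyz": [0,0,1.4],"hand": 255}])

```text
clock: 21.88
position: [0.5591, -0.0963, 0.099]
tool_rot: [[0.261, 0.965, -0.0], [0.965, -0.261, -0.001], [-0.001, 0.0, -1.0]]
force: [-5.2, -0.5, 12.6]
gripper_width: 0.306
grasp_force: 62.6
```

```bash
python3 - <<'E'
from h import *
s=status.sense(); p=np.array(s['position']); print(s['clock'],p,s['force'],s['torque'],s['gripper_width'],s['grasp_force'])
E
```

```text
21.875 [ 0.5591 -0.0963  0.099 ] [-5.1502 -0.4892 12.5627] [ 0.0426  1.1026 -0.0017] 0.30639455861610726 62.60679639664886
```

```bash
python3 -c "
from rig import manip,status
print(manip.sign_off())"
```

```text
the job is handed in; nothing more can be done
None
```

I swept all four tablets into the pot, stood the pusher aside, and pressed the large cap home. I handed the job in at about 22 s with the fingers still pressing it at about 12.6 N, an estimated 2.4 mm of ring squeeze; the hand-in call gave no pass or fail verdict.

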